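Make the table stove safe and hold its side shelf to the hinge

TASK

Make the table-top gas stove safe: turn its knob until the white pointer is at the red mark, and then slide the orange lock fully home over the knob. Then pick up the loose side shelf by its black handle and hold it level at the stove's side, with its knuckle midway between the stove's two hinge knuckles so that all the holes line up for the pin and it does not lean on the stove. Finish while still holding it there steadily; leave the pin and everything else on the counter where they are.

Things in the scene. Friction and masses are not known exactly. Their poses are not given: they have to be found in the camera images.
- stove: Cream single-burner gas stove, fixed, 260 x 260 mm, deck 71 mm high (grate 99 mm). Origin under its centre; yaw varies. Burner at -y; a dark control strip along x at y = 86 mm carries the lock (-x end) and the knob (+x end); red mark on it at x = 92 to 118 mm. Its +y face (y = 130 mm) carries the fixed hinge leaf.
- hinge_mid (a point): On the stove's hinge axis (along its x), midway between its two fixed steel knuckles; at (0, 148, 56) mm in the stove's frame, turned with it. The knuckles are barrels of 20 mm outside and 12 mm hole diameter, 26 mm long, 48 mm apart, the gap open above and to +y; the leaf behind is 15 mm from the axis.
- knob (a joint): Knob angle in rad, 0 to 1.9, growing clockwise seen from above; stays where left (light friction). At 1.3 (within 0.12) the white pointer is at the red mark, along the stove's +x; at a value q the pointer's direction is the stove's yaw + 1.3 - q. Starts between 0 and 0.5.
- knob_grip (a point): On the knob's vertical axis, 95 mm above the counter, at (45, 86) mm in the stove's frame. The knob is a black upright bar 44 mm long, 12 mm thick, 79 to 105 mm above the counter, with a white pointer line along one half of its top. At least 60 mm is free round the axis while the lock is parked.
- lock (a joint): Travel of the orange lock in m along the stove's +x: 0 parked, 0.10 fully home at its stop, centred over the knob. It starts between 0 and 0.012. About 1.5 N of friction, no spring; it stays where it is left.
- lock_grip (a point): In the middle of the orange lock, 101 mm above the counter. The lock is a tunnel open at both ends: 50 mm long along the stove's x, 27 mm wide over its side walls (pinch it there), 19 mm inside, from 72 to 116 mm above the counter.
- flap: Loose side shelf, about 0.25 kg: aluminium plate 150 (x) by 90 (y) mm, 6 thick, on 6 mm feet. Origin under its centre at the feet's underside. Black bar handle over the centre: 14 mm wide in x, 64 long in y, 28 to 44 mm above the origin. One knuckle on the -y edge. At the hinge its axes are parallel to the stove's, the plate on the stove's +y side.
- flap_eye (a point): The middle of the shelf's knuckle, on the axis of its hole, at (0, -59, 10) mm in the shelf's frame; the axis runs along the shelf's x. Barrel 40 mm long, 20 mm outside, 12 mm hole. To be brought to hinge_mid.
- bento: Pale blue open bento box, 120 x 180 x 50 mm; origin under its centre. Leave alone.
- paddle: Wooden rice paddle, 190 mm long, 8 mm thick, lying along its x. Leave alone.
- pan: Stainless steel tamagoyaki pan 180 x 130 x 32 mm, its handle reaching 240 mm to its -x; origin under the pan's centre. Leave alone.
- soy_dish: White ceramic soy dish, 84 mm across, 22 mm high; origin under its centre. Leave alone.
- pin: Brass hinge pin with a flat T head, 126 mm long, 6 mm thick, lying along its x. Not fitted in this job: leave it lying.
- teacup: Blue ceramic tea cup, 72 mm across, 70 mm high; origin under its centre. Leave alone.

How it is judged:
By the outcome, as a careful person would: the job done as asked, in the order asked, and still so for the second after the job is handed in, while the arm keeps its last pose, push and grip.
It also fails if it takes over 58 s, if anything falls off the work surface, if the arm or the gripper's body presses on something with over 40 N, if the wrist force passes 120 N, or if a joint passes its speed limit or range.

ROBOT

A 7-joint arm with a two-finger parallel gripper is mounted at the origin on the work surface. World frame = base frame: x ahead of the robot, y to its left, z up, the work surface at z = 0. Lengths are in m, angles in rad, forces in N, time in s.
With the tool pointing down it reaches from about 0.35 to 0.9 m from the base axis. Payload 8.1 kg.
Tool frame: the origin (TCP) lies on the centre line of the jaws, within the pads' length; the fingertips stand 25 mm ahead of it and the grasp point (between the pads) lies 6 mm ahead of it; z points along the fingers, y is the line along which they close (so a half turn about z gives the same grasp; the last joint's range is limited). The gripper opens to 92 mm and grips with 3 to 60 N. Pads are 19 mm wide; open, the fingers measure 130 mm over their backs; the gripper's body (75 mm by 190 mm) begins 47 mm behind the grasp point.
Start: joints at [1.067, 0.434, 0.025, 1.573, -0.012, 1.134, -0.075], TCP at [0.244, -0.575, 0.252] pointing down, gripper open.
Joint ranges: [-2.62, 2.62], [-0.44, 2.09], [-1.27, 1.32], [0.08, 2.57], [-1.32, 4.46], [0.12, 2], [-2.74, 2.74]. Speed limits (rad/s): [2.22, 2.22, 3.01, 3.01, 3.14, 3.14, 3.14].

INTERFACE

Orientations are given as a unit quaternion [w, x, y, z].
In Python, from cell import sensors, viewer, hand_in gives the robot as it stands.
- The arm moves only by the tool drive_tool, never from a script. Its arguments are lists of equal length, an entry for each row: "translation": the shift along the tool's x, y, z in m, a list of three; "spin": the turn about the tool's z in rad. In form: {"translation": [[x, y, z], ...], "spin": [spin, ...]}. A call has 1 to 8 rows; each row is the pose to reach, as a shift and turn from the pose commanded when the call began, along the tool's axes at that moment; what a row does not reach only later rows make up. A row lasts 1/12 s, in which the tool goes at most 41.7 mm and 7.16 degrees, less where a joint would pass 70% of its speed; a pose out of reach is approached as far as the arm can. A call with a gripper value outside its range is refused whole. "grip" is the closure, from 0 (fully open) to 1 (shut), set as the call begins (left out, the last holds). The fingers move at their own pace and stop on an object; "squeeze" is the grip in N (left out, the last holds). Time passes only in rows, so rows that repeat a pose let the fingers close. It gives the time, the measured TCP pose, the force, the opening and the grip force at its end, in the units of the state.
- sensors.get_obs(): the state, without advancing time (a new reading comes with each control period).
- viewer.capture(name): name is "scene" or "top" or "wrist"; returns the picture (480x640x3 uint8, blue, green, red); there is no depth.
- viewer.calibration(name): a dict with "vertical_fov" (degrees; the focal length in pixels is half the picture's height over the tangent of half this angle, whatever the lens; pixels are square), "cx", "cy" (the principal point, pixels), "R" (3x3) and "t" (3): a world point X has camera coordinates R X + t; the wrist camera has in their place "T_tool_cam" (4x4, takes a point from camera to tool coordinates, whose origin is the TCP and whose axes are the flange's). Camera axes: x right, y down, z forward; pixel columns grow to the right and rows downward; lengths in m; the calibration is good to about 2 mm. A picture is of the moment at which its call begins: read the wrist's pose just before it. calibration takes no time and is no camera call.
- hand_in(): hands the job in; it is judged then, once.
The state is a dict: "t": time; "joint_positions": joint angles; "joint_velocities": joint speeds; "joint_torque": joint torques, N m; "tool_pos": TCP position; "tcp_rot": TCP orientation; "ft_force": force on the tool from outside, world axes, zero at the start; "moment": the same for the moment, N m; "grip_width": opening from 0.0 (shut) to 1.0 (fully open); "grasp_force": force on a finger pad.
Only numpy, scipy, OpenCV 4.12 (cv2) and the standard library are available. Lean on these libraries where they do the work, as an engineer would, in place of code of your own. Each camera call takes 0.05 s, during which the arm holds its last target. There are 200 camera calls.

## Working session

There is one attempt and no reset: what is moved stays moved. The work goes in short steps, Python scripts to look and compute and a tool call to move; the robot and the scene stay as the last step left them, time stands still between calls to the robot, and variables do not carry over. Pictures are saved under pics/ and viewed, at most 10 in all, crops included, and the job is handed in when it is done.

Besides the shell and the picture viewer there is one more tool, called after ">>>" as a command line: name --pt "numbers of a row" for each row, then --argument value for the rest. drive_tool: Moves the arm, as the interface text tells. Its arguments: {"type":"object","properties":{"translation":{"type":"array"},"spin":{"type":"array"},"grip":{"type":"number"},"squeeze":{"type":"number"}},"required":["translation","spin"]}

```bash
mkdir -p pics; cat > h.py <<'E'
import numpy as np,cv2
from cell import sensors,viewer,hand_in
def ray(n,uv,c=None,lens=None):
    c=viewer.calibration(n); f=240/np.tan(np.radians(c['vertical_fov'])/2)
    d=np.array([(uv[0]-c['cx'])/f,(uv[1]-c['cy'])/f,1.])
    R=np.array(c['R']);t=np.array(c['t'])
    return -R.T@t,R.T@d
def onz(n,uv,z):
    o,d=ray(n,uv); return o+d*(z-o[2])/d[2]
E
python3 - <<'E'
from h import *
for n in('top','scene'):
    cv2.imwrite(f'pics/{n}0.png',viewer.capture(n)); print(n,viewer.calibration(n))
print(viewer.calibration('wrist')); print(sensors.get_obs())
E
```

```text
top {'vertical_fov': 53.16725639514423, 'cx': 318.1247510478464, 'cy': 238.5417007615155, 'R': array([[-0.0202525 , -0.99976581,  0.00762611],
       [-0.99888124,  0.01990739, -0.04289485],
       [ 0.04273298, -0.00848631, -0.99905049]]), 't': array([-0.03174019,  0.54091158,  1.3248556 ])}
scene {'vertical_fov': 57.28001668179481, 'cx': 322.3842795513597, 'cy': 241.917192453198, 'R': array([[ 0.69374393,  0.72006783,  0.01488885],
       [ 0.58528734, -0.55160268, -0.59428378],
       [-0.4197119 ,  0.42099502, -0.8041176 ]]), 't': array([-0.37506947, -0.27923904,  1.6876902 ])}
{'vertical_fov': 62.46367751970028, 'cx': 317.85597762681357, 'cy': 235.22925722902556, 'T_tool_cam': array([[ 1.65559829e-04, -9.62362251e-01, -2.71769886e-01,
         7.30499036e-02],
       [ 9.99998480e-01,  6.31099187e-04, -1.62559017e-03,
        -9.65682682e-04],
       [ 1.73592037e-03, -2.71769204e-01,  9.62360892e-01,
        -1.33933635e-01],
       [ 0.00000000e+00,  0.00000000e+00,  0.00000000e+00,
         1.00000000e+00]])}
{'t': 0.1, 'joint_positions': array([ 1.06740434,  0.43512979,  0.02496084,  1.57397847, -0.01159737,
        1.13400457, -0.07510526]), 'joint_velocities': array([ 0.00070491, -0.00114738,  0.00204394, -0.00173545, -0.0009    ,
        0.00088389, -0.00011856]), 'joint_torque': array([ 2.84632428e-03, -6.69131255e+01,  9.87897255e-01, -3.15146112e+01,
       -6.05139951e-02,  3.74194491e-02,  6.09245808e-05]), 'tool_pos': array([ 0.24364265, -0.57510744,  0.25104858]), 'tcp_rot': array([-6.59065306e-04,  9.79993738e-01,  1.99027133e-01, -1.96194099e-04]), 'ft_force': array([ 0.18425725,  0.33423572, -0.39174228]), 'moment': array([-0.03577851, -0.03039288, -0.00152566]), 'grasp_force': 0.0, 'grip_width': 1.0032050431644444}
```

View pics/top0.png

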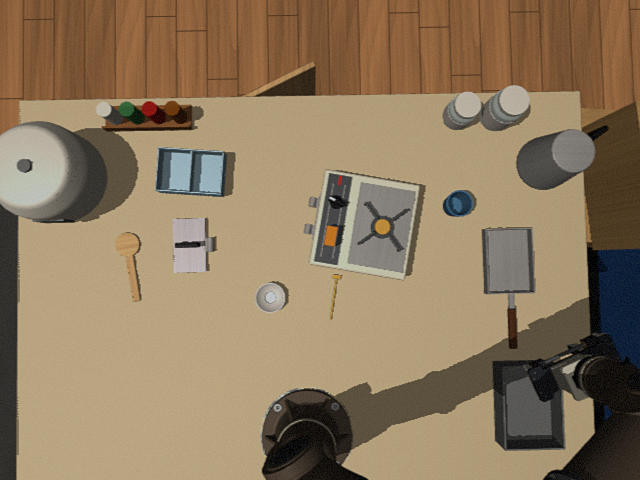

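View pics/scene0.png

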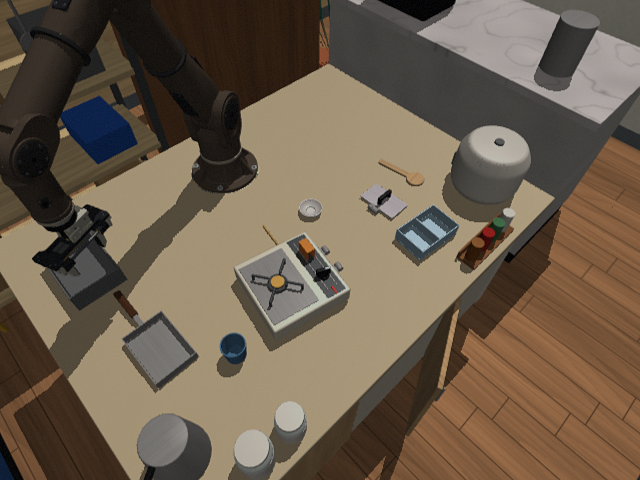

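```bash
cat > m.py <<'E'
from h import *
im=cv2.imread('pics/top0.png')
hsv=cv2.cvtColor(im,cv2.COLOR_BGR2HSV)
print(hsv[175,380],hsv[220,440],hsv[236,331],hsv[181,340],hsv[270,180],hsv[245,205],hsv[300,330])
def comp(m,box):
    k=np.zeros_like(m);x0,y0,x1,y1=box;k[y0:y1,x0:x1]=m[y0:y1,x0:x1]
    c=max(cv2.findContours(k,0,2)[0],key=cv2.contourArea);return c
o=comp(cv2.inRange(hsv,(8,180,150),(20,255,255)),(300,210,350,260))
M=cv2.moments(o);p=(M['m10']/M['m00'],M['m01']/M['m00']);print('lock',p,onz('top',p,.116),cv2.minAreaRect(o))
r=comp(cv2.inRange(hsv,(0,150,80),(6,255,255))|cv2.inRange(hsv,(174,150,80),(180,255,255)),(320,165,360,195))
p=r.reshape(-1,2).mean(0);print('red',p,onz('top',p,.074))
E
python3 m.py; python3 - <<'E'
import cv2
im=cv2.imread('pics/top0.png')
a=cv2.resize(im[160:290,295:430],None,fx=4,fy=4,interpolation=2)
b=cv2.resize(im[200:290,165:225],None,fx=4,fy=4,interpolation=2)
import numpy as np
c=np.zeros((520,780,3),'u1');c[:520,:540]=a;c[:360,540:780]=b
cv2.imwrite('pics/crop.png',c)
E
```

```text
[ 18  85 182] [ 19  82 181] [ 16 219 189] [  0 194 163] [  0  15 192] [ 16  26 107] [ 19  77 186]
lock (330.27777777777777, 235.4939393939394) [ 0.54292175 -0.0731062   0.116     ] ((330.4189147949219, 235.48651123046875), (10.192737579345703, 18.9058837890625), 9.462322235107422)
red [339.5  180.25] [ 0.69221233 -0.10232699  0.074     ]
```

View pics/crop.png

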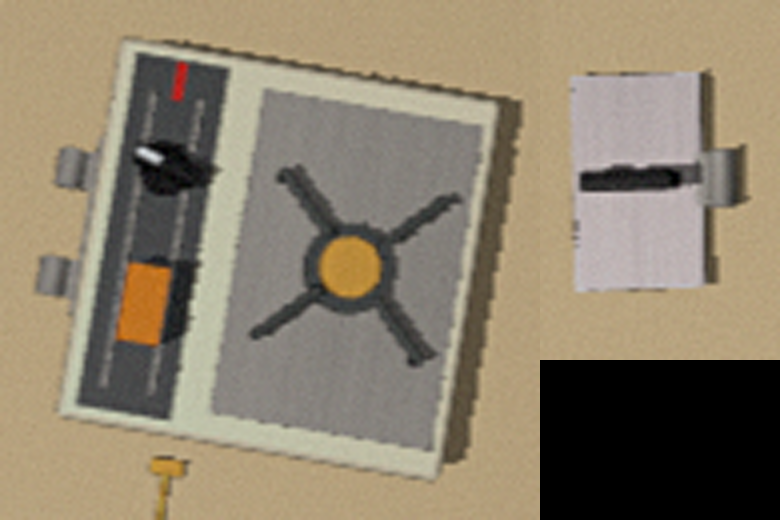

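>>> drive_tool --pt "0.04 -0.02 -0.01" --pt "0.08 -0.04 -0.02" --pt "0.11 -0.06 -0.03" --pt "0.14 -0.08 -0.04" --pt "0.17 -0.095 -0.05" --pt "0.2 -0.11 -0.05" --pt "0.235 -0.13 -0.05" --pt "0.27 -0.15 -0.05" --spin '[-0.1,-0.2,-0.3,-0.4,-0.5,-0.6,-0.7,-0.7]'

```text
t: 0.77
tool_pos: [0.4344, -0.3308, 0.3018]
tcp_rot: [0.0, 0.851, 0.525, -0.0]
ft_force: [2.0, -1.2, -1.1]
grip_width: 1.002
grasp_force: 0.0
```

>>> drive_tool --pt "0.035 0.01 0" --pt "0.075 0.02 0" --pt "0.115 0.03 0" --pt "0.155 0.035 0" --pt "0.195 0.04 0" --pt "0.235 0.05 0" --pt "0.27 0.055 0" --pt "0.29 0.06 0" --spin '[0,0,0,0,0,0,0,0]'

```text
t: 1.43
tool_pos: [0.6203, -0.0954, 0.3012]
tcp_rot: [-0.001, 0.851, 0.525, 0.001]
ft_force: [-0.4, -0.4, 0.8]
grip_width: 0.999
grasp_force: 0.0
```

```bash
cat >> h.py <<'E'
from scipy.spatial.transform import Rotation as Ro
def wpose():
    s=sensors.get_obs(); q=s['tcp_rot']
    T=np.eye(4);T[:3,:3]=Ro.from_quat(np.r_[q[1:],q[0]]).as_matrix();T[:3,3]=s['tool_pos']
    return T@np.array(viewer.calibration('wrist')['T_tool_cam']),s
def wz(T,uv,z):
    c=viewer.calibration('wrist');f=240/np.tan(np.radians(c['vertical_fov'])/2)
    d=T[:3,:3]@np.array([(uv[0]-c['cx'])/f,(uv[1]-c['cy'])/f,1.]);o=T[:3,3]
    return o+d*(z-o[2])/d[2]
def snap(name):
    T,s=wpose();im=viewer.capture('wrist');cv2.imwrite(f'pics/{name}.png',im);np.save(f'pics/{name}.npy',T)
    return T,im,s
E
python3 - <<'E'
from h import *
for i in range(4): sensors.get_obs()
T,im,s=snap('w1'); print(s['joint_positions'],s['tool_pos'])
E
```

```text
[ 0.28845131  0.43158699 -0.32689821  1.47061522  0.13887263  1.26271573
 -0.51802938] [ 0.62030022 -0.09542264  0.30120136]
```

View pics/w1.png

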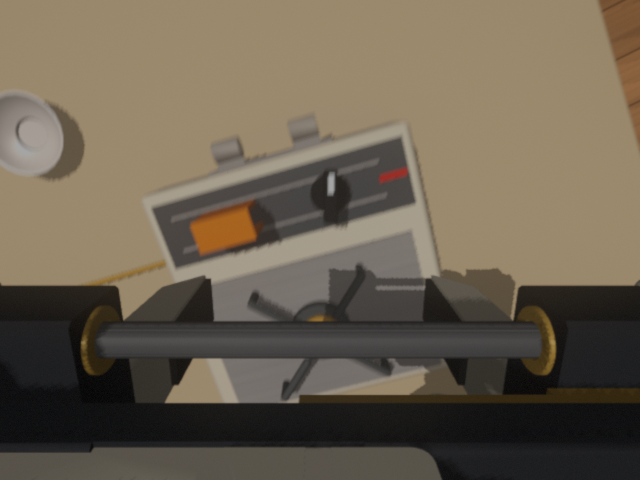

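```bash
cat > m2.py <<'E'
from h import *
import sys
n=sys.argv[1]
im=cv2.imread(f'pics/{n}.png');T=np.load(f'pics/{n}.npy')
hsv=cv2.cvtColor(im,cv2.COLOR_BGR2HSV);g=im.max(2)
def big(m):
    return max(cv2.findContours(m,0,2)[0],key=cv2.contourArea)
o=big(cv2.inRange(hsv,(8,190,60),(20,255,255)))
r=big(cv2.inRange(hsv,(0,150,80),(6,255,255))|cv2.inRange(hsv,(174,150,80),(180,255,255)))
def onp(c,z): return np.array([wz(T,p,z)[:2] for p in c.reshape(-1,2)])
def rect(P):
    (c,wh,a)=cv2.minAreaRect((P*1000).astype(np.float32)); return np.round(c,1),np.round(wh,1),round(a,1)
print('red',rect(onp(r,.072)));print('lock',rect(onp(o,.116)),o.reshape(-1,2).min(0),o.reshape(-1,2).max(0))
# dark strip / cream boundary: column scan down from table through cream
up=[];lo=[]
for u in range(180,390,6):
    if 315<u<350: continue
    col=g[:,u].astype(int)
    y0=int(207+(u-153)*(138-207)/247); y1=int(265+(u-180)*(200-265)/234)
    w=col[y0-12:y0+13]; up.append((u,y0-12+np.argmin(np.diff(cv2.GaussianBlur(w.astype(np.float32),(1,5),0).ravel()))+.5))
    w=col[y1-12:y1+13]; lo.append((u,y1-12+np.argmax(np.diff(cv2.GaussianBlur(w.astype(np.float32),(1,5),0).ravel()))+.5))
for nm,l in(('up',up),('lo',lo)):
    P=np.array([wz(T,p,.072)[:2] for p in l]);v=cv2.fitLine(P.astype(np.float32),cv2.DIST_HUBER,0,.001,.001).ravel()
    print(nm,np.arctan(v[1]/v[0]),v[2:])
w=cv2.inRange(hsv,(0,0,130),(180,60,255));k=np.zeros_like(w);k[160:220,320:345]=w[160:220,320:345];k=big(k)
P=onp(k,.105);print('ptr',k.reshape(-1,2).min(0),k.reshape(-1,2).max(0),rect(P))
E
python3 m2.py w1
```

```text
red (array([693.3, -99.1]), array([ 6.2, 25.6]), 80.2)
lock (array([544. , -68.5]), array([30.1, 50.1]), 78.9) [192 204] [256 251]
up -0.1904052 [ 0.5811221  -0.04588791]
lo -0.188714 [ 0.55726856 -0.10421436]
ptr [328 174] [333 192] (array([640.3, -75.8]), array([15.1,  4.2]), 63.7)
```

>>> drive_tool --pt "0.013 0.009 0.03" --pt "0.013 0.009 0.07" --pt "0.013 0.009 0.11" --pt "0.013 0.009 0.14" --pt "0.013 0.009 0.165" --pt "0.013 0.009 0.185" --pt "0.013 0.009 0.2" --pt "0.013 0.009 0.2" --spin '[0,0,0,0,0,0,0,0]' --grip 0.5

```text
t: 2.15
tool_pos: [0.63, -0.0936, 0.0978]
tcp_rot: [-0.002, 0.852, 0.523, -0.003]
ft_force: [-0.1, 0.8, -0.0]
grip_width: 0.512
grasp_force: 0.0
```

>>> drive_tool --pt "0 0 0" --pt "0 0 0" --pt "0 0 0" --pt "0 0 0" --pt "0 0 0" --pt "0 0 0" --spin '[0,0,0,0,0,0]' --grip 1.0 --squeeze 10

```text
t: 2.65
tool_pos: [0.6326, -0.093, 0.1025]
tcp_rot: [0.0, 0.852, 0.523, 0.0]
ft_force: [-4.0, 1.8, 5.0]
grip_width: 0.377
grasp_force: 10.0
```

>>> drive_tool --pt "0 0 0" --pt "0 0 0" --pt "0.004 0 -0.004" --pt "0.004 0 -0.008" --pt "0.004 0 -0.008" --spin '[0,0,0,0,0]' --grip 0.45

```text
t: 3.07
tool_pos: [0.6356, -0.0892, 0.1109]
tcp_rot: [0.001, 0.852, 0.523, 0.001]
ft_force: [0.5, -0.6, 0.4]
grip_width: 0.545
grasp_force: 0.0
```

>>> drive_tool --pt "0 0 0" --pt "0 0 0" --pt "0 0 0" --pt "0 0 0" --pt "0 0 0" --pt "0 0 0" --spin '[0,0,0,0,0,0]' --grip 1.0 --squeeze 10

```text
t: 3.57
tool_pos: [0.6344, -0.0896, 0.1096]
tcp_rot: [-0.0, 0.852, 0.523, -0.0]
ft_force: [0.5, 0.9, -0.1]
grip_width: 0.164
grasp_force: 0.0
```

>>> drive_tool --pt "0 0 0" --pt "0 0 0" --pt "0 0 0" --spin '[0,0,0]'

```text
t: 3.82
tool_pos: [0.6343, -0.0896, 0.1096]
tcp_rot: [-0.0, 0.852, 0.523, -0.0]
ft_force: [-0.7, 1.1, 0.5]
grip_width: 0.128
grasp_force: 10.0
```

>>> drive_tool --pt "0 0 0" --pt "0 0 0" --pt "0 0 0" --pt "0 0 0" --pt "0 0 0" --pt "0 0 0" --pt "0 0 0" --pt "0 0 0" --spin '[0.1,0.2,0.3,0.4,0.5,0.6,0.7,0.7]'

```text
t: 4.48
tool_pos: [0.6348, -0.0901, 0.1097]
tcp_rot: [0.0, 0.98, 0.197, 0.0]
ft_force: [2.6, -1.9, -2.6]
grip_width: 0.131
grasp_force: 10.0
```

>>> drive_tool --pt "0 0 0" --pt "0 0 0" --pt "0 0 0" --pt "0 0 0" --pt "0 0 0" --pt "0 0 0" --pt "0 0 0" --pt "0 0 0" --spin '[0.1,0.2,0.3,0.4,0.5,0.59,0.59,0.59]'

```text
t: 5.15
tool_pos: [0.6348, -0.0908, 0.1097]
tcp_rot: [0.001, 0.996, -0.093, 0.0]
ft_force: [2.5, -4.0, -2.7]
grip_width: 0.131
grasp_force: 10.0
```

>>> drive_tool --pt "0 0 0" --pt "0 0 0" --pt "0 0 -0.02" --pt "0 0 -0.06" --pt "-0.03 0 -0.1" --pt "-0.06 0 -0.13" --pt "-0.09 0 -0.15" --pt "-0.1 0 -0.16" --spin '[0,0,0,0,0,0,0,0]' --grip 0.45

```text
t: 5.82
tool_pos: [0.5338, -0.0696, 0.2731]
tcp_rot: [-0.0, 0.996, -0.093, 0.001]
ft_force: [0.5, 0.1, -0.7]
grip_width: 0.546
grasp_force: 0.0
```

>>> drive_tool --pt "0 0 0" --pt "0 0 0" --spin '[0,0]'

```text
t: 5.98
tool_pos: [0.5364, -0.0702, 0.2708]
tcp_rot: [-0.0, 0.996, -0.093, 0.001]
ft_force: [0.8, 0.3, -0.4]
grip_width: 0.551
grasp_force: 0.0
```

```bash
python3 - <<'E'
from h import *
T,im,s=snap('w2'); print(s['tool_pos'],s['joint_positions'])
E
```

```text
[ 0.53638654 -0.07023506  0.2707755 ] [-0.00371636  0.28046547  0.04522871  1.7560387  -0.01449382  1.10309249
 -1.71142156]
```

View pics/w2.png

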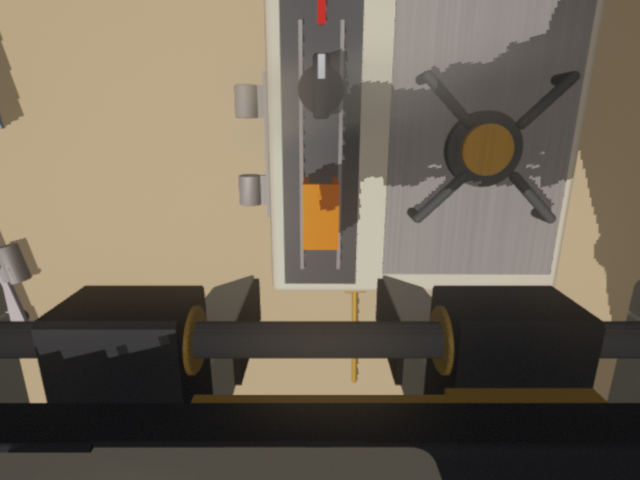

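```bash
python3 - <<'E'
from h import *
im=cv2.imread('pics/w2.png');T=np.load('pics/w2.npy');hsv=cv2.cvtColor(im,cv2.COLOR_BGR2HSV)
P=lambda u,v,z:np.round(wz(T,(u,v),z)*1000,1)
m=cv2.inRange(hsv,(8,190,60),(20,255,255));c=max(cv2.findContours(m,0,2)[0],key=cv2.contourArea);print(cv2.minAreaRect(c),cv2.boundingRect(c))
print('lock',P(321,217,.116),'ptr',P(321.5,53,.105),P(321.5,78,.105),'red end',P(321.5,24,.072))
s=sensors.get_obs();print(s['tool_pos'])
# strip edges & knuckle outlines
g=im.astype(int).sum(2)
for v in (85,101,115,180,190,200): print(v,[ (u,g[v,u]) for u in range(228,276,3)])
E
```

```text
((323.5, 216.5), (63.0, 27.0), 90.0) (310, 185, 28, 64)
lock [541.3 -72.3 116. ] ptr [653.9 -93.7 105. ] [637.9 -90.8 105. ] red end [679.  -98.6  72. ]
[ 0.53653806 -0.07044742  0.26965834]
85 [(228, np.int64(488)), (231, np.int64(490)), (234, np.int64(446)), (237, np.int64(433)), (240, np.int64(451)), (243, np.int64(460)), (246, np.int64(439)), (249, np.int64(411)), (252, np.int64(378)), (255, np.int64(372)), (258, np.int64(461)), (261, np.int64(460)), (264, np.int64(461)), (267, np.int64(468)), (270, np.int64(524)), (273, np.int64(540))]
101 [(228, np.int64(491)), (231, np.int64(490)), (234, np.int64(450)), (237, np.int64(437)), (240, np.int64(459)), (243, np.int64(464)), (246, np.int64(439)), (249, np.int64(410)), (252, np.int64(373)), (255, np.int64(334)), (258, np.int64(440)), (261, np.int64(454)), (264, np.int64(463)), (267, np.int64(451)), (270, np.int64(525)), (273, np.int64(543))]
115 [(228, np.int64(492)), (231, np.int64(491)), (234, np.int64(486)), (237, np.int64(428)), (240, np.int64(450)), (243, np.int64(450)), (246, np.int64(429)), (249, np.int64(398)), (252, np.int64(
[... 531 characters left out ...]
.int64(492)), (231, np.int64(495)), (234, np.int64(492)), (237, np.int64(489)), (240, np.int64(412)), (243, np.int64(452)), (246, np.int64(494)), (249, np.int64(470)), (252, np.int64(403)), (255, np.int64(350)), (258, np.int64(286)), (261, np.int64(441)), (264, np.int64(473)), (267, np.int64(476)), (270, np.int64(474)), (273, np.int64(551))]
200 [(228, np.int64(494)), (231, np.int64(492)), (234, np.int64(492)), (237, np.int64(492)), (240, np.int64(416)), (243, np.int64(444)), (246, np.int64(464)), (249, np.int64(442)), (252, np.int64(399)), (255, np.int64(343)), (258, np.int64(279)), (261, np.int64(425)), (264, np.int64(475)), (267, np.int64(478)), (270, np.int64(457)), (273, np.int64(548))]
```

>>> drive_tool --pt "0.005 0 0.04" --pt "0.005 0 0.08" --pt "0.005 0 0.11" --pt "0.005 0 0.135" --pt "0.005 0 0.155" --pt "0.005 0 0.162" --pt "0.005 0 0.162" --spin '[0,0,0,0,0,0,0]'

```text
t: 6.62
tool_pos: [0.54, -0.0716, 0.1048]
tcp_rot: [0.0, 0.996, -0.094, -0.003]
ft_force: [-0.3, -0.0, 0.4]
grip_width: 0.551
grasp_force: 0.0
```

>>> drive_tool --pt "0 0 0" --pt "0 0 0" --pt "0 0 0" --pt "0 0 0" --pt "0 0 0" --pt "0 0 0" --pt "0 0 0" --spin '[0,0,0,0,0,0,0]' --grip 1.0 --squeeze 12

```text
t: 7.2
tool_pos: [0.5418, -0.0729, 0.1089]
tcp_rot: [0.001, 0.995, -0.095, 0.001]
ft_force: [-1.2, -5.3, 6.6]
grip_width: 0.293
grasp_force: 12.0
```

>>> drive_tool --pt "0.01 0 0" --pt "0.022 0 0" --pt "0.034 0 0" --pt "0.046 0 0" --pt "0.058 0 0" --pt "0.068 0 0" --pt "0.078 0 0" --pt "0.086 0 0" --spin '[0,0,0,0,0,0,0,0]'

```text
t: 7.87
tool_pos: [0.6266, -0.0892, 0.1089]
tcp_rot: [0.001, 0.995, -0.095, 0.001]
ft_force: [-2.0, -3.4, 7.5]
grip_width: 0.292
grasp_force: 12.0
```

>>> drive_tool --pt "0.003 0 0" --pt "0.006 0 0" --pt "0.009 0 0" --pt "0.011 0 0" --pt "0.011 0 0" --pt "0.011 0 0" --spin '[0,0,0,0,0,0]'

```text
t: 8.37
tool_pos: [0.6346, -0.0908, 0.1083]
tcp_rot: [0.0, 0.995, -0.095, -0.002]
ft_force: [-9.2, -3.2, 9.2]
grip_width: 0.293
grasp_force: 12.0
```

>>> drive_tool --pt "-0.002 0 0" --pt "-0.002 0 0" --pt "-0.002 0 -0.01" --pt "-0.002 0 -0.04" --pt "-0.002 0 -0.08" --pt "-0.04 0 -0.12" --pt "-0.08 0 -0.14" --pt "-0.1 0 -0.16" --spin '[0,0,0,0,0,0,0,0]' --grip 0.4

```text
t: 9.03
tool_pos: [0.5387, -0.0709, 0.2677]
tcp_rot: [-0.0, 0.996, -0.094, 0.0]
ft_force: [-0.1, 1.2, 0.5]
grip_width: 0.601
grasp_force: 0.0
```

>>> drive_tool --pt "0 0 0" --pt "0 0 0" --spin '[0,0]'

```text
t: 9.2
tool_pos: [0.5401, -0.071, 0.2692]
tcp_rot: [-0.0, 0.996, -0.094, 0.003]
ft_force: [0.7, 0.0, -0.6]
grip_width: 0.601
grasp_force: 0.0
```

```bash
python3 - <<'E'
from h import *
T,im,s=snap('w3'); print(s['tool_pos'])
hsv=cv2.cvtColor(im,cv2.COLOR_BGR2HSV)
m=cv2.inRange(hsv,(8,190,60),(20,255,255));m[:,400:]=0;m[270:]=0;c=max(cv2.findContours(m,0,2)[0],key=cv2.contourArea);x,y,w,h=cv2.boundingRect(c);print(x,y,w,h,wz(T,(x+w/2,y+h/2),.116))
# shelf from top
for p in((187,245),(165+35/4,200+75/4),(165+163/4,200+72/4),(165+163/4,200+286/4),(165+37/4,200+290/4)):
    print(onz('top',p,.044 if p[0]==187 else .012))
print('knuckle',onz('top',(165+183/4,200+177/4),.016))
E
```

```text
[ 0.54007724 -0.0709888   0.26924183]Traceback (most recent call last):
  File "<stdin>", line 4, in <module>
ValueError: max() iterable argument is empty
```

View pics/w3.png

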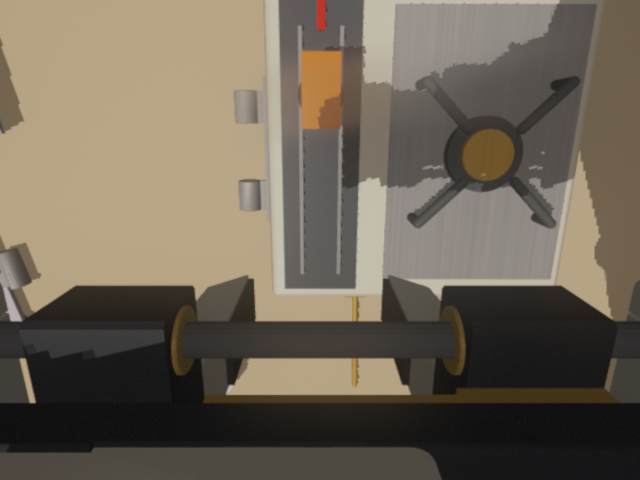

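```bash
python3 - <<'E'
from h import *
T=np.load('pics/w3.npy')
P=lambda u,v,z:np.round(wz(T,(u,v),z)*1000,1)
print('lock',P(322,90,.116),'kn inner',P(246,122,.06),P(250,180.5,.06),'out',P(246,91,.063),P(250,210,.063))
print('corner deck',P(275,293,.071))
for p in((187,245),(165+35/4,200+75/4),(165+163/4,200+72/4),(165+163/4,200+286/4),(165+37/4,200+290/4)):
    print(onz('top',p,.044 if p[0]==187 else .012))
print('knuckle',onz('top',(165+183/4,200+177/4),.016))
E
```

```text
lock [633.2 -90.3 116. ] kn inner [624.7 -24.6  60. ] [576.5 -16.5  60. ] out [648.1 -30.8  63. ] [551.6 -11.1  63. ]
corner deck [473.8 -17.2  71. ]
[0.52834205 0.31360844 0.044     ]
[0.60331937 0.35826741 0.012     ]
[0.60367035 0.26930714 0.012     ]
[0.4549007  0.27082787 0.012     ]
[0.45391695 0.35798624 0.012     ]
knuckle [0.53007916 0.25532074 0.016     ]
```

>>> drive_tool --pt "-0.01 -0.04 0" --pt "-0.02 -0.08 0" --pt "-0.03 -0.12 0" --pt "-0.04 -0.16 0" --pt "-0.05 -0.2 0" --pt "-0.058 -0.24 0" --pt "-0.065 -0.275 0" --pt "-0.07 -0.3 0" --spin '[-0.11,-0.22,-0.33,-0.44,-0.55,-0.66,-0.77,-0.88]'

```text
t: 9.92
tool_pos: [0.5272, 0.2409, 0.2649]
tcp_rot: [-0.001, 0.939, 0.343, -0.001]
ft_force: [0.3, -0.0, -0.4]
grip_width: 0.599
grasp_force: 0.0
```

>>> drive_tool --pt "0 0 0" --pt "0 0 0" --pt "0 0 0" --pt "0 0 0" --pt "0 0 0" --pt "0 0 0" --pt "0 0 0" --pt "0 0 0" --spin '[-0.12,-0.24,-0.36,-0.48,-0.6,-0.72,-0.84,-0.875]'

```text
t: 10.58
tool_pos: [0.5283, 0.2364, 0.2647]
tcp_rot: [-0.001, 0.706, 0.708, -0.001]
ft_force: [-0.4, -0.1, -0.0]
grip_width: 0.598
grasp_force: 0.0
```

>>> drive_tool --pt "0 0 0" --pt "0 0 0" --spin '[0,0]'

```text
t: 10.75
tool_pos: [0.528, 0.2364, 0.2651]
tcp_rot: [-0.001, 0.71, 0.705, -0.001]
ft_force: [0.1, 0.8, -0.8]
grip_width: 0.602
grasp_force: 0.0
```

```bash
python3 - <<'E'
from h import *
T,im,s=snap('w4'); print(s['tool_pos'],s['tcp_rot'],s['joint_positions'])
E
```

```text
[0.52803952 0.23637374 0.26508888] [-6.52984303e-04  7.09647438e-01  7.04556364e-01 -6.46748028e-04] [-0.20746287  0.38731331 -0.42082788  1.64224622  0.16872004  1.14980645
 -0.67726658]
```

View pics/w4.png

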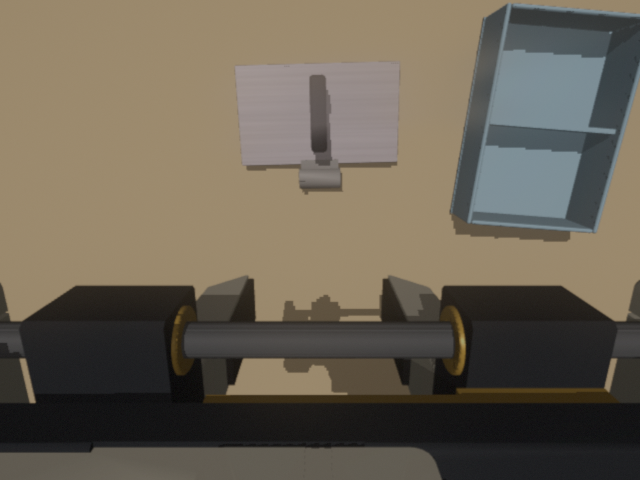

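```bash
python3 - <<'E'
from h import *
im=cv2.imread('pics/w4.png');T=np.load('pics/w4.npy');hsv=cv2.cvtColor(im,cv2.COLOR_BGR2HSV)
w=cv2.inRange(hsv,(0,0,90),(180,75,255)); w[:, :225]=0;w[:,410:]=0;w[:50]=0;w[156:]=0
hs=hsv[100,300],hsv[100,220],hsv[110,318],hsv[170,320];print(hs)
m=cv2.inRange(hsv,(150,0,100),(180,80,255))|cv2.inRange(hsv,(0,0,100),(10,60,255));m[:,:225]=0;m[:,410:]=0;m[:55]=0;m[169:]=0
c=max(cv2.findContours(m,0,2)[0],key=cv2.contourArea).reshape(-1,2)
P=np.array([wz(T,p,.012)[:2] for p in c])*1000
print('plate',cv2.minAreaRect(P.astype(np.float32)))
# side edges lines
for nm,fn in(('L',min),('R',max)):
    E=[]
    for v in range(75,152,3):
        us=np.where(m[v]>0)[0]; E.append(wz(T,(fn(us)+(.5 if fn is max else -.5),v),.012)[:2])
    v=cv2.fitLine(np.float32(E)*1000,2,0,.01,.01).ravel();print(nm,v)
E=[wz(T,(u,np.where(m[:,u]>0)[0].min()-.5),.012)[:2] for u in range(245,395,5)]
v=cv2.fitLine(np.float32(E)*1000,2,0,.01,.01).ravel();print('far',v)
d=(hsv[:,:,2]<85).astype(np.uint8)*255; d[:,:300]=0;d[:,335:]=0;d[:70]=0;d[158:]=0
c=max(cv2.findContours(d,0,2)[0],key=cv2.contourArea).reshape(-1,2)
P=np.array([wz(T,p,.044)[:2] for p in c])*1000;print('handle',cv2.minAreaRect(P.astype(np.float32)),cv2.boundingRect(c))
P=lambda u,v,z:np.round(wz(T,(u,v),z)*1000,1)
print('kn',P(299.5,175,.014),P(340.5,174,.014))
E
```

```text
(array([  3,  19, 151], dtype=uint8), array([ 18,  72, 156], dtype=uint8), array([ 5, 29, 96], dtype=uint8), array([ 13,  26, 116], dtype=uint8))
plate ((527.4111938476562, 318.7118835449219), (148.97860717773438, 89.35054779052734), 1.008297324180603)
L [ 2.5168102e-02 -9.9968326e-01  4.5312415e+02  3.2110092e+02]
R [ 1.9358097e-02 -9.9981260e-01  6.0171228e+02  3.2004639e+02]
far [9.9985319e-01 1.7135046e-02 5.2734058e+02 3.6334171e+02]
handle ((528.753662109375, 296.9804382324219), (20.37918472290039, 13.164215087890625), 89.60668182373047) (312, 128, 16, 25)
kn [509.2 263.1  14. ] [548.9 263.8  14. ]
```

>>> drive_tool --pt "0.035 -0.001 0.01" --pt "0.065 -0.001 0.03" --pt "0.081 -0.001 0.06" --pt "0.081 -0.001 0.1" --pt "0.081 -0.001 0.14" --pt "0.081 -0.001 0.175" --pt "0.081 -0.001 0.2" --pt "0.081 -0.001 0.212" --spin '[-0.026,-0.026,-0.026,-0.026,-0.026,-0.026,-0.026,-0.026]'

```text
t: 11.47
tool_pos: [0.5254, 0.3161, 0.0501]
tcp_rot: [-0.001, 0.7, 0.714, -0.003]
ft_force: [0.1, -0.9, 0.3]
grip_width: 0.601
grasp_force: 0.0
```

>>> drive_tool --pt "0 0 0.004" --pt "0 0 0.009" --pt "0 0 0.009" --pt "0 0 0.009" --spin '[0,0,0,0]'

```text
t: 11.8
tool_pos: [0.5279, 0.318, 0.0467]
tcp_rot: [0.0, 0.7, 0.714, 0.001]
ft_force: [-0.2, 1.6, 0.4]
grip_width: 0.596
grasp_force: 0.0
```

>>> drive_tool --pt "0 0 0.003" --pt "0 0 0.003" --pt "0 0 0.003" --pt "0 0 0.003" --pt "0 0 0.003" --pt "0 0 0.003" --pt "0 0 0.003" --pt "0 0 0.003" --spin '[0,0,0,0,0,0,0,0]' --grip 1.0 --squeeze 45

```text
t: 12.47
tool_pos: [0.5272, 0.3174, 0.0424]
tcp_rot: [0.0, 0.7, 0.714, 0.0]
ft_force: [1.3, -0.8, 0.9]
grip_width: 0.145
grasp_force: 45.0
```

>>> drive_tool --pt "0 0 0" --pt "0 0 0" --pt "0 0 0" --spin '[0,0,0]'

```text
t: 12.72
tool_pos: [0.5272, 0.3173, 0.0424]
tcp_rot: [0.0, 0.7, 0.714, 0.0]
ft_force: [0.6, -0.6, 0.3]
grip_width: 0.148
grasp_force: 45.0
```

>>> drive_tool --pt "0 0 -0.02" --pt "0 0 -0.05" --pt "0 0 -0.09" --pt "0 0 -0.12" --pt "-0.03 0.01 -0.128" --pt "-0.06 0.025 -0.128" --pt "-0.09 0.035 -0.128" --pt "-0.12 0.05 -0.128" --spin '[0,0,0,0,0.05,0.1,0.15,0.21]'

```text
t: 13.38
tool_pos: [0.5789, 0.1971, 0.1702]
tcp_rot: [-0.0, 0.771, 0.637, -0.0]
ft_force: [0.6, 1.1, -3.1]
grip_width: 0.145
grasp_force: 45.0
```

```bash
python3 - <<'E'
from h import *
T,im,s=snap('w5'); print(s['tool_pos'],s['tcp_rot'],s['ft_force'],s['moment'])
p=np.array(s['tool_pos']);a=2*np.arctan2(s['tcp_rot'][2],s['tcp_rot'][1]);d=np.array([623.8,96.1])/1e3-p[:2]
print(a,d@[np.cos(a),np.sin(a)],d@[np.sin(a),-np.cos(a)],'spin',a-(np.pi/2-.19))
E
```

```text
[0.57894016 0.19706927 0.17020852] [-1.38392852e-04  7.71123790e-01  6.36685040e-01 -4.91069198e-04] [ 0.60541917  1.11917927 -3.10329196] [ 0.03847871 -0.08405037 -0.02384574]
1.3803836720019464 -0.09065401857686971 0.0631589170154198 spin -0.0004126547929501623
```

View pics/w5.png

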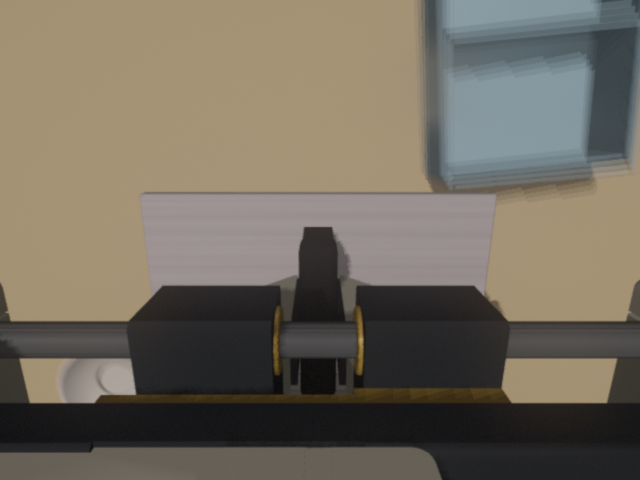

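```bash
python3 - <<'E'
from h import *
im=cv2.imread('pics/w5.png');g=cv2.cvtColor(im,6).astype(np.float32);T=np.array(viewer.calibration('wrist')['T_tool_cam'])
E=[]
hs=cv2.cvtColor(im,cv2.COLOR_BGR2HSV).astype(int)
for u in list(range(150,410,10))+[460,470,480]:
    col=hs[170:215,u,1].astype(np.float32);E.append((u,170+np.argmin(np.diff(col))+1))
E=np.array(E);print(np.polyfit(E[:,0]-318,E[:,1],1))
v=np.median(E[:,1])
def tp(u,v,z): return np.round(wz(T,(u,v),z)*1000,1)
row=hs[198,:,1];print([u for u in range(130,160) if abs(row[u+1]-row[u])>12],[u for u in range(480,510) if abs(row[u+1]-row[u])>12])
print(v,tp(142.5,v-.5,.0304),tp(494.5,v-.5,.0304)); print('handle end',tp(304,228,-.0016),tp(333,228,-.0016))
E
```

```text
[1.61652572e-03 1.92623108e+02]
[138, 139] [495, 496]
193.0 [ 46.3 -74.3  30.4] [46.3 73.1 30.4]
handle end [39.3 -5.6 -1.6] [39.3  4.4 -1.6]
```

>>> drive_tool --pt "-0.03 0.02 0" --pt "-0.06 0.04 0" --pt "-0.08 0.055 0" --pt "-0.09 0.063 0" --pt "-0.09 0.063 0" --pt "-0.09 0.063 0" --spin '[0,0,0,0,0,0]'

```text
t: 13.93
tool_pos: [0.6241, 0.0983, 0.1697]
tcp_rot: [-0.001, 0.771, 0.637, -0.0]
ft_force: [0.2, 1.5, -1.8]
grip_width: 0.149
grasp_force: 45.0
```

>>> drive_tool --pt "-0.01 0 0.02" --pt "-0.02 0 0.05" --pt "-0.026 0 0.07" --pt "-0.026 0 0.08" --pt "-0.026 0 0.081" --pt "-0.026 0 0.081" --pt "-0.026 0 0.081" --pt "-0.026 0 0.081" --spin '[0,0,0,0,0,0,0,0]'

```text
t: 14.6
tool_pos: [0.6206, 0.0741, 0.0908]
tcp_rot: [0.0, 0.77, 0.638, 0.001]
ft_force: [0.3, 1.0, -2.3]
grip_width: 0.144
grasp_force: 45.0
```

```bash
cat > look.py <<'E'
from h import *
import sys
s=sensors.get_obs();print(s['tool_pos'],s['tcp_rot'],s['ft_force'])
n=sys.argv[1]
a=viewer.capture('top');b=viewer.capture('scene');cv2.imwrite(f'pics/top_{n}.png',a);cv2.imwrite(f'pics/sc_{n}.png',b)
p=np.array(s['tool_pos'])
y=-.19;ex=np.array([np.cos(y),np.sin(y)]);ey=np.array([-ex[1],ex[0]])
d=np.array([.6013,-.0207])+.0577*ey+.0006*ex-p[:2]
print('to go ex,ey,z mm',d@ex*1e3,d@ey*1e3,88.4-p[2]*1e3)
ax,ay=250,160;c1=cv2.resize(a[ay:ay+100,ax:ax+130],(780,600),interpolation=cv2.INTER_CUBIC)
c2=cv2.resize(b[210:310,270:400],(780,600),interpolation=cv2.INTER_CUBIC)
cv2.imwrite(f'pics/c_{n}.png',cv2.resize(np.vstack([c1,c2]),None,fx=.5,fy=.5,interpolation=cv2.INTER_AREA))
cv2.imwrite(f'pics/ct_{n}.png',c1);cv2.imwrite(f'pics/cs_{n}.png',c2)
E
python3 look.py a
```

```text
[0.62057383 0.07406071 0.09084327] [4.09371624e-04 7.70306909e-01 6.37671909e-01 1.27866055e-03] [ 0.3256232   0.99598608 -2.28333804]
to go ex,ey,z mm -0.4305832101262055 -38.9954498464983 -2.4432679446281185
```

View pics/c_a.png

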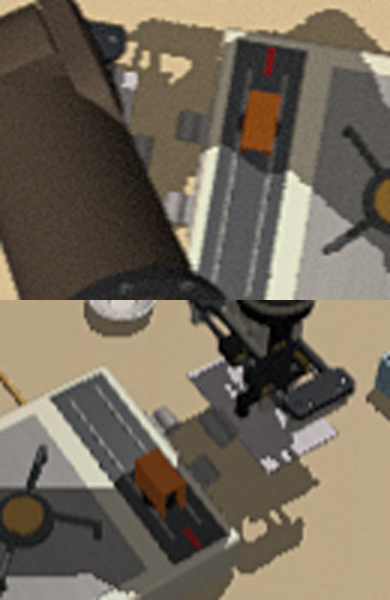

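>>> drive_tool --pt "-0.008 0 0.002" --pt "-0.016 0 0.002" --pt "-0.023 0 0.002" --pt "-0.029 0 0.002" --pt "-0.034 0 0.002" --pt "-0.036 0 0.002" --pt "-0.036 0 0.002" --pt "-0.036 0 0.002" --spin '[0,0,0,0,0,0,0,0]'

```text
t: 15.37
tool_pos: [0.6129, 0.0373, 0.0873]
tcp_rot: [-0.0, 0.771, 0.637, 0.0]
ft_force: [-0.3, 1.2, -2.8]
grip_width: 0.15
grasp_force: 45.0
```

```bash
cat > edge.py <<'E'
from h import *
T,im,s=snap('we');hs=cv2.cvtColor(im,cv2.COLOR_BGR2HSV).astype(np.float32);Tt=np.array(viewer.calibration('wrist')['T_tool_cam'])
E=[]
for u in range(160,290,5): E.append(170+np.argmin(np.diff(cv2.GaussianBlur(hs[170:215,u:u+1,1],(1,3),0).ravel()))+1)
print(np.median(E),np.std(E),wz(Tt,(225,np.median(E)-.5),.0304)*1e3)
E
python3 edge.py; python3 look.py b; python3 -c "
from h import *
for i in range(2):
  s=sensors.get_obs();print(s['tool_pos'],s['ft_force'])"
```

```text
192.0 0.2664693550105965 [ 46.75042859 -39.66136209  30.4       ]
[0.61295526 0.037672   0.08735079] [-7.73004064e-05  7.70613800e-01  6.37302375e-01  2.21449328e-04] [-0.00451331  1.47442525 -1.96619093]
to go ex,ey,z mm 0.1785567080552511 -1.822747773902789 1.0492066304249619
[0.61292793 0.03786607 0.08731859] [-0.26719661  0.39658911 -2.84825042]
[0.61292793 0.03786607 0.08731859] [-0.26719661  0.39658911 -2.84825042]
```

>>> drive_tool --pt "-0.002 0 -0.001" --pt "-0.004 0 -0.001" --pt "-0.005 0 -0.001" --pt "-0.005 0 -0.001" --pt "-0.005 0 -0.001" --spin '[0,0,0,0,0]'

```text
t: 15.93
tool_pos: [0.6119, 0.0322, 0.0883]
tcp_rot: [0.0, 0.771, 0.637, -0.0]
ft_force: [-0.3, -0.1, -2.1]
grip_width: 0.149
grasp_force: 45.0
```

>>> drive_tool --pt "-0.001 0 0" --pt "-0.002 0 0" --pt "-0.002 0 0" --pt "-0.002 0 0" --spin '[0,0,0,0]'

```text
t: 16.27
tool_pos: [0.6118, 0.0319, 0.0885]
tcp_rot: [-0.0, 0.77, 0.638, 0.001]
ft_force: [0.1, 5.0, -1.4]
grip_width: 0.146
grasp_force: 45.0
```

>>> drive_tool --pt "0.003 0 0" --pt "0.006 0 0" --pt "0.0067 0 0" --pt "0.0067 0 0" --pt "0.0067 0 0" --pt "0.0067 0 0" --spin '[0,0,0,0,0,0]'

```text
t: 16.77
tool_pos: [0.6128, 0.0366, 0.0882]
tcp_rot: [0.0, 0.771, 0.637, -0.0]
ft_force: [-0.5, -0.9, -2.2]
grip_width: 0.147
grasp_force: 45.0
```

>>> drive_tool --pt "0 0.001 0" --pt "0 0.002 0" --pt "0 0.003 0" --pt "0 0.003 0" --pt "0 0.003 0" --spin '[0,0,0,0,0]'

```text
t: 17.18
tool_pos: [0.6159, 0.0363, 0.0883]
tcp_rot: [0.0, 0.771, 0.637, 0.0]
ft_force: [-0.3, -0.3, -2.2]
grip_width: 0.147
grasp_force: 45.0
```

>>> drive_tool --pt "0 0.001 0" --pt "0 0.002 0" --pt "0 0.003 0" --pt "0 0.003 0" --pt "0 0.003 0" --spin '[0,0,0,0,0]'

```text
t: 17.6
tool_pos: [0.6172, 0.0364, 0.0879]
tcp_rot: [-0.001, 0.771, 0.637, -0.001]
ft_force: [-5.9, 1.7, 0.7]
grip_width: 0.147
grasp_force: 45.1
```

>>> drive_tool --pt "0 -0.003 0" --pt "0 -0.0058 0" --pt "0 -0.0058 0" --pt "0 -0.0058 0" --pt "0 -0.0058 0" --pt "0 -0.0058 0" --spin '[0,0,0,0,0,0]'

```text
t: 18.1
tool_pos: [0.6133, 0.0368, 0.0884]
tcp_rot: [0.0, 0.771, 0.637, 0.0]
ft_force: [-0.6, 0.3, -2.0]
grip_width: 0.148
grasp_force: 45.0
```

```bash
python3 edge.py; python3 look.py c
```

```text
192.0 0.19230769230769226 [ 46.74961107 -39.66161028  30.4       ]
[0.61326808 0.03685282 0.08833939] [1.45859252e-04 7.70738902e-01 6.37151083e-01 1.44480215e-04] [ 0.62029602  0.20100988 -2.01111787]
to go ex,ey,z mm -0.2833474127223336 -1.077394432627639 0.06060720005180542
```

View pics/cs_c.png

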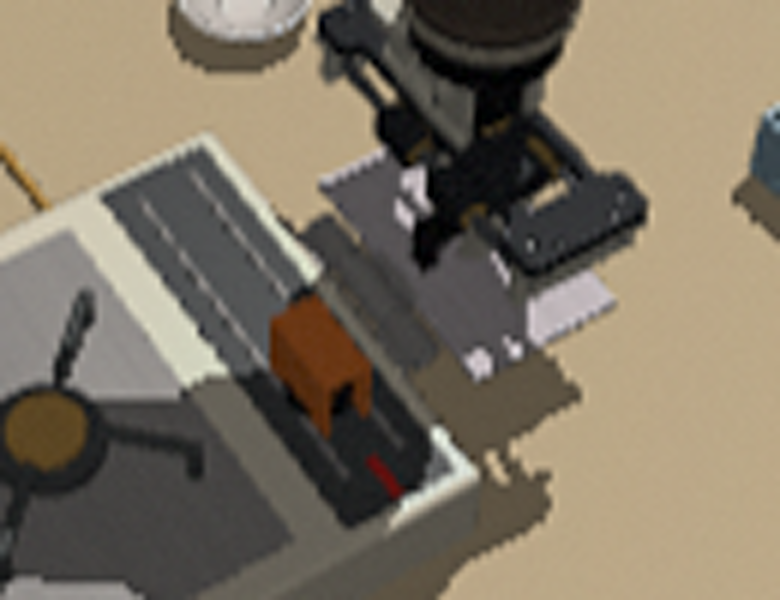

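The scene view shows the three knuckles forming one straight barrel from (320,230) to (425,350) in the crop. The lock is over the knob at (320,350) and the plate edge hasn't shifted in the grip. I'm handing it in now.

```bash
python3 -c "
from h import *
print(hand_in())"
```

```text
the job is handed in; nothing more can be done
None
```

I turned the knob to the red mark, slid the lock home over it, and handed in with the shelf held level and clear of the stove, its knuckle between the stove's two knuckles to within about 1 mm; the hand-in returned no verdict.

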